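# Switch on the code reader and present a bottle over it

## Task

Switch the code reader on by turning the red isolator handle clockwise from its white mark fully to the green mark. Then pick up the brown bottle, keep it upright, carry it over the tube rack without disturbing the rack, its tubes or the white bottle, and bring it down inside the reader's black collar so that its base hovers centred about a centimetre above the glass, never touching the reader. Finish there, still holding the bottle steady in the gripper: do not set it down or let go.

Things in the scene. Friction and masses are not known exactly. Their poses are not given: they have to be found in the camera images.
- brown_bottle: Brown bottle with black cap, round, 48 mm diameter, 95 mm tall, about 0.1 kg; grasp round the body (straight cylinder as far as contact goes). Loose, stands upright on the worktop. Origin: centre of its underside; z up.
- white_bottle: White bottle with red cap, 58 mm diameter, 113 mm tall, stands upright on the worktop near the brown one; bystander, leave alone. Origin: centre of its underside.
- blue_rack: Blue two-row tube rack, loose, bystander, standing between the bottles and the reader. 88 mm (its x) by 205 mm (its y) and 62 mm high; its y axis lies roughly along world x. Origin: centre of its underside. With its tubes it reaches 122 mm above the worktop.
- tube_a: Screw-cap tube with blue cap, 32 mm diameter, 117 mm tall, standing loose in the rack (base 4 mm above the worktop); bystander. Origin: centre of its bottom.
- tube_b: A second tube like tube_a, in another hole of the same rack; bystander.
- code_reader: Code reader, fixed: white box 100 x 100 mm, top at 34 mm, with a black round collar on it (outer diameter 96, inner 88 mm) whose rim is 58 mm above the worktop. Origin: centre of its underside.
- reader_glass (a point): Centre of the reader's round green glass (56 mm diameter, white dot in the middle), which lies inside the collar, 36 mm above the worktop and 22 mm below the collar's rim; z up.
- handle_grip (a point): Grip point of the red isolator handle, on its turning axis (vertical), 75 mm above the worktop. The handle is an upright bar 50 mm long (along this point's x axis, which points to the end with the white stripe), 13 mm wide (y) and topping out 87 mm above the worktop; its disc below the bar is 58 mm above the worktop, the grey box with yellow face plate (74 x 74 mm, fixed) 49 mm.
- isolator_handle (a joint): Angle of the isolator handle, rad: 0 = off (striped end at the white mark), 1.05 = on (striped end at the green mark, 60 degrees further clockwise seen from above). It turns stiffly (0.06 N m of friction) between hard stops at these two ends and stays where it is left; it starts within 0.1 rad of off.
There are look-alikes about, which are no part of the job. Of the things that look like the brown_bottle, take the one that is farthest to the robot's right at the start.

How it is judged:
On the way, in this order (a step that is already met when the one before it is completed fails the run):
1. the isolator handle has been turned fully on (at least 0.95 rad) (value of joint isolator_handle above 0.95 rad), for 0.2 s.
2. after that, the brown bottle is carried above the tube rack (its base over the rack's outline, higher than the rack's top) (x of brown_bottle in the frame of blue_rack between -0.044 and 0.044 m and y of brown_bottle in the frame of blue_rack between -0.102 and 0.102 m and z of brown_bottle in the frame of blue_rack above 0.06 m), for 0.05 s.
At the end, for the whole second after the job is handed in: The isolator handle is on (over 0.95 rad) and the gripper holds the brown bottle still (under 0.02 m/s) and upright (within 0.12 rad), its base centre within 10 mm of the glass's centre line and 3 to 20 mm above the glass, nothing but the fingers touching it (value of joint isolator_handle above 0.95 rad and horizontal distance between brown_bottle and reader_glass below 0.01 m and z of brown_bottle in the frame of reader_glass between 0.003 and 0.02 m and angle between brown_bottle's own z axis and vertical below 0.12 rad and linear speed of brown_bottle below 0.02 m/s and contact force between brown_bottle and the fingers above 1 N and contact force between brown_bottle and code_reader below 0.1 N); the arm keeps its last pose, push and grip.
It fails at once if the brown bottle touches the reader (over 0.5 N) (contact force between brown_bottle and code_reader above 0.5 N).
It fails at once if the brown bottle is tipped by more than 0.5 rad (angle between brown_bottle's own z axis and vertical above 0.5 rad).
It fails at once if the white bottle, the rack or a tube is moved by more than 20 mm or tipped by more than 0.3 rad (distance of any of white_bottle, blue_rack, tube_a, tube_b from where it was at the start of the episode above 0.02 m or angle between any of white_bottle, tube_a, tube_b's own z axis and vertical above 0.3 rad).
It also fails if it takes over 54 s, if anything falls off the work surface, if the arm or the gripper's body presses on something with over 40 N, if the wrist force passes 120 N, or if a joint passes its speed limit or range.

## Robot

A 6-joint arm with a two-finger parallel gripper is mounted at the origin on the work surface; the furniture and walls round the work are solid. World frame = base frame: x ahead of the robot, y to its left, z up, the work surface at z = 0. Lengths are in m, angles in rad, forces in N, time in s.
With the tool pointing down it reaches from about 0.35 to 0.775 m from the base axis. Payload 5.5 kg.
Tool frame: the origin (TCP) lies where the fingers leave the gripper's body, on its centre line; the fingertips stand env.tip_reach ahead of it and the grasp point (between the pads) lies 54 mm ahead of it (env.tip_reach is the distance from the TCP to the fingertips, in m); z points along the fingers, y is the line along which they close (so a half turn about z gives the same grasp; the last joint's range is limited). The gripper opens to 85 mm and grips with 20 to 120 N. Pads are 22 mm wide; open, the fingers measure 114 mm over their backs; the gripper's body (76 mm by 85 mm) begins 54 mm behind the grasp point. The pads swing forward as they close: fully open they stand 13 mm farther back than shut.
Start: joints at [-1.365, 0.313, 0.046, 1.304, 0, 1.431], TCP at [0.195, -0.541, 0.304] pointing down, gripper open.
Joint ranges: [-2.76, 2.76], [-0.86, 1.69], [-1.03, 1.26], [-2.2, 2.34], [-1.47, 1.5], [-3.14, 3.14]. Speed limits (rad/s): [2.57, 2.57, 3.14, 3.14, 3.14, 3.14].

## Interface

Orientations are given as a unit quaternion [w, x, y, z].
In Python, from workcell import status, optics, hand_in, env gives the robot as it stands.
- The arm moves only by the shell command python3 -m handwheel 'ROWS' [FORCE]. ROWS is a JSON object whose one key "deltas" holds a list of rows, each a list of 5 numbers: the opening, from -1 (shut) to 1 (fully open), then the shift along the tool's x, y, z in units of 40 mm (1.0 is 40 mm), then the turn about the tool's z in units of 10 degrees (1.0 is 10 degrees). In form: {"deltas": [[jaw, x, y, z, roll], ...]}. A call has 1 to 20 rows; each row shifts and turns the commanded pose from where the row before left it, along the tool's axes as they then stand; what a row does not reach is not made up. A row lasts 1/8 s, in which the tool goes at most 62.5 mm and 10.7 degrees, less where a joint would pass 70% of its speed; a pose out of reach is approached as far as the arm can. A call is refused whole if a number of a shift passes 1 or a number of a turn 1, either way. A call with a gripper value outside its range is refused whole. The fingers move at their own pace and stop on an object; FORCE is the grip in N (left out, the last holds). Time passes only in rows, so rows that do not move let the fingers close. It gives the time, the measured TCP pose, the force, the opening and the grip force at its end, in the units of the state.
- status.get_state(): the state, without advancing time (a new reading comes with each control period).
- optics.read_camera(name): name is "side" or "top"; returns a dict with "frame" (400x640x3 uint8, red, green, blue), "depth" (400x640 float32, m along the optical axis (not along the pixel's ray), 0 where there is no reading), "vfov" (degrees; the focal length in pixels is half the picture's height over the tangent of half this angle, whatever the lens; pixels are square), "cx", "cy" (the principal point, pixels), "origin" and "attitude" of the camera in the world. Camera axes: x right, y down, z forward; pixel columns grow to the right and rows downward; lengths in m; the calibration is good to about 2 mm. A picture is of the moment at which its call begins.
- hand_in(): hands the job in; it is judged then, once.
The state is a dict: "clock": time; "joint_pos": joint angles; "qvel": joint speeds; "tau": joint torques, N m; "tcp_pos": TCP position; "orientation": TCP orientation; "wrist_force": force on the tool from outside, world axes, zero at the start; "ft_torque": the same for the moment, N m; "finger_gap": finger opening in m; "grip_force": force on a finger pad.
Only numpy, scipy, OpenCV 4.12 (cv2) and the standard library are available. Lean on these libraries where they do the work, as an engineer would, in place of code of your own. Each camera call takes 0.05 s, during which the arm holds its last target. There are 200 camera calls.

## Working session

There is one attempt and no reset: what is moved stays moved. The work goes in short steps, Python scripts to look and compute and a shell command to move; the robot and the scene stay as the last step left them, time stands still between calls to the robot, and variables do not carry over. Pictures are saved under pics/ and viewed, at most 10 in all, crops included, and the job is handed in when it is done.

```bash
mkdir -p pics; ls
cat > h.py <<'E'
import numpy as np, cv2
from workcell import status, optics, env
from scipy.spatial.transform import Rotation as R
def cam(n):
    d=optics.read_camera(n); return d
def rot(a):
    a=np.array(a,float)
    return R.from_quat(a[[1,2,3,0]]).as_matrix() if a.size==4 else a.reshape(3,3)
def cloud(d):
    f=200/np.tan(np.radians(d["vfov"])/2); z=d["depth"]
    v,u=np.mgrid[:400,:640]
    p=np.stack([(u-d["cx"])/f*z,(v-d["cy"])/f*z,z],-1)
    return p@rot(d["attitude"]).T+np.array(d["origin"])
def ray(d,u,v,h):
    f=200/np.tan(np.radians(d["vfov"])/2)
    r=rot(d["attitude"])@np.array([(u-d["cx"])/f,(v-d["cy"])/f,1]); o=np.array(d["origin"])
    return o+r*(h-o[2])/r[2]
E
python3 - <<'E'
from h import *
print(status.get_state(), env.tip_reach)
for n in("top","side"):
    d=cam(n); cv2.imwrite(f"pics/{n}0.png",d["frame"][...,::-1]); np.save(n+"0.npy",d,allow_pickle=True)
    print(n,d["vfov"],d["cx"],d["cy"],d["origin"],d["attitude"],[k for k in d])
E
```

```text
pics
{'clock': 0.0, 'joint_pos': array([-1.36461408e+00,  3.14019337e-01,  4.49240947e-02,  1.30360145e+00,
        3.06799851e-05,  1.43118377e+00]), 'qvel': array([ 0.00016551, -0.00052957,  0.00048022, -0.00045066,  0.00158172,
        0.0007692 ]), 'tau': array([-3.07395221e-04, -4.80628932e+01,  2.98532367e+01,  1.91953388e-02,
       -2.31432723e-04,  9.89161180e-06]), 'tcp_pos': array([ 0.19480098, -0.54057055,  0.30297554]), 'orientation': array([-9.50164905e-04,  9.85089999e-01,  1.72037177e-01, -1.62892917e-05]), 'wrist_force': array([ 0.42693346, -0.70996774, -0.5051957 ]), 'ft_torque': array([ 0.00950705, -0.0097614 ,  0.0063434 ]), 'grip_force': 0.0, 'finger_gap': 0.0854396360996377} 0.0726
top 49.391892790301775 321.40668246141195 196.12461392488424 [ 0.42325094 -0.16486411  0.97604623] [ 0.01692107 -0.69886993  0.7150449  -0.00230115] ['frame', 'depth', 'vfov', 'cx', 'cy', 'origin', 'attitude']
side 49.04895139875212 313.7094497750851 199.73325012811782 [0.2370604  0.65156997 0.65645313] [ 0.06094873 -0.12692206  0.87299615 -0.46696228] ['frame', 'depth', 'vfov', 'cx', 'cy', 'origin', 'attitude']
```

View pics/top0.png

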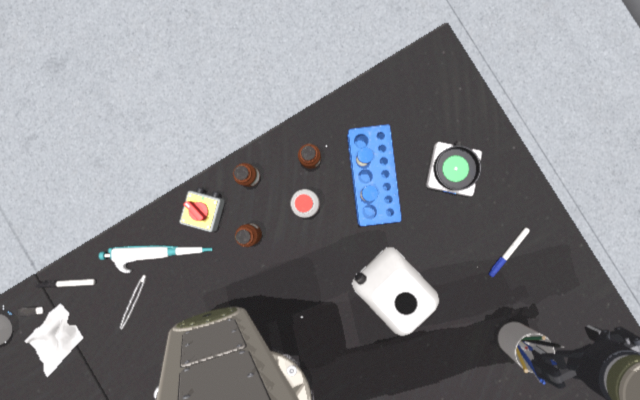

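View pics/side0.png

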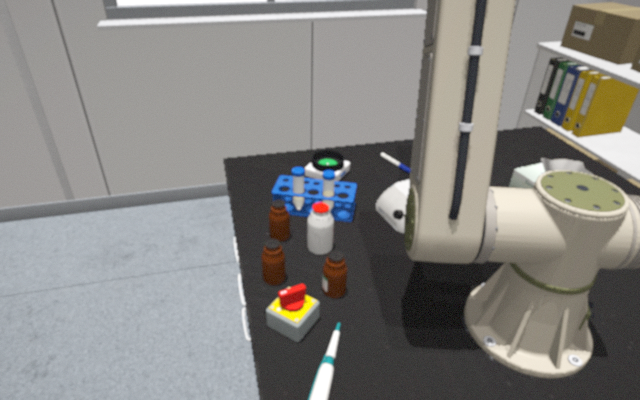

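The top view shows brown bottles at px (309,155), (245,175) and (247,235), white at (305,203), rack around (375,175), reader glass at (456,168) and the isolator at (201,211). The side view matches. The target is the bottle at (309,155).

Run:
```python
from h import *
D={n:np.load(n+"0.npy",allow_pickle=True).item() for n in("top","side")}
def comp(m,k=3):
    n,l,s,c=cv2.connectedComponentsWithStats(m.astype(np.uint8))
    return [(l==i) for i in range(1,n) if s[i,4]>25]
d=D["top"];P=cloud(d);hsv=cv2.cvtColor(d["frame"],cv2.COLOR_RGB2HSV).astype(int);H,S,V=hsv[...,0],hsv[...,1],hsv[...,2]
crop=np.zeros((400,640),bool);crop[110:260,170:500]=1
def rep(name,m,hts):
    for q in comp(m&crop):
        v,u=np.nonzero(q);z=P[q][:,2]
        (cu,cv),r=cv2.minEnclosingCircle(np.c_[u,v].astype(np.float32))
        print(name,len(u),(u.mean().round(1),v.mean().round(1)),"circ",round(cu,1),round(cv,1),round(r,1),"z%",np.percentile(z,[5,50,95]).round(3),"cloud",np.median(P[q],0).round(4),*[ray(d,u.mean(),v.mean(),h).round(4)[:2] for h in hts])
rep("green",(abs(H-70)<18)&(S>80)&(V>80),[.036])
rep("red",((H<5)|(H>173))&(S>150)&(V>140),[.087,.113])
rep("blue",(abs(H-108)<12)&(S>110)&(V>80),[.062])
rep("brown",((H<14)|(H>172))&(S>90)&(V>25)&(V<140),[.075])
z=P[...,2]
# bottle tops: points higher than 80mm
for n,(u,v) in dict(b1=(309,155),b2=(245,175),b3=(247,235),w=(305,203),iso=(201,211),reader=(456,168)).items():
    w=np.zeros_like(crop);w[v-28:v+28,u-28:u+28]=1
    for lo,hi in((.02,.08),(.08,.13)) if n not in("iso","reader") else((.045,.065),(.08,.095)):
        q=w&(z>lo)&(z<hi);p=P[q]
        if len(p)>5: print(n,lo,len(p),"med",np.median(p,0).round(4),"min",np.percentile(p,2,0).round(4),"max",np.percentile(p,98,0).round(4))
t=cv2.resize(d["frame"][180:240,170:230,::-1],(500,500),interpolation=cv2.INTER_CUBIC)
s=cv2.resize(D["side"]["frame"][230:345,245:360,::-1],(500,500),interpolation=cv2.INTER_CUBIC)
cv2.imwrite("pics/iso.png",cv2.resize(np.hstack([t,s]),(800,400)))
```

```text
green 521 (np.float64(455.3), np.float64(168.3)) circ 455.2 168.3 13.2 z% [0.033 0.036 0.038] cloud [ 0.5025 -0.4352  0.0357] [ 0.5023 -0.4352]
red 63 (np.float64(198.1), np.float64(210.0)) circ 196.1 210.1 10.7 z% [0.059 0.074 0.084] cloud [0.425  0.1112 0.0735] [0.425  0.1074] [0.425  0.0995]
blue 4285 (np.float64(374.0), np.float64(175.3)) circ 374.5 175.0 52.8 z% [0.001 0.061 0.12 ] cloud [ 0.4911 -0.258   0.0611] [ 0.4896 -0.2577]
brown 273 (np.float64(309.5), np.float64(157.2)) circ 308.8 155.9 12.3 z% [0.021 0.068 0.093] cloud [ 0.5264 -0.1248  0.068 ] [ 0.5295 -0.1237]
brown 258 (np.float64(246.7), np.float64(175.1)) circ 244.3 175.0 12.4 z% [0.038 0.069 0.092] cloud [0.4925 0.0057 0.0689] [0.4953 0.0081]
brown 306 (np.float64(250.2), np.float64(234.5)) circ 248.1 234.8 13.2 z% [0.019 0.068 0.087] cloud [0.3724 0.0012 0.0679] [0.3718 0.003 ]
b1 0.02 205 med [ 0.5244 -0.1266  0.0661] min [ 0.5125 -0.1447  0.0258] max [ 0.5581 -0.099   0.0794]
b1 0.08 230 med [ 0.5344 -0.1217  0.0937] min [ 0.5199 -0.1375  0.0806] max [ 0.5504 -0.1057  0.0973]
b2 0.02 273 med [0.4874 0.0041 0.0
[... 158 characters left out ...]
0976]
b3 0.02 248 med [3.763e-01 3.000e-04 6.490e-02] min [ 0.3475 -0.0089  0.0212] max [0.4264 0.0788 0.0791]
b3 0.08 237 med [0.3691 0.0124 0.0935] min [ 0.3527 -0.0018  0.0806] max [0.3839 0.0288 0.0968]
w 0.02 85 med [ 0.4301 -0.126   0.0764] min [ 0.4055 -0.1399  0.0269] max [ 0.4615 -0.0829  0.0799]
w 0.08 532 med [ 0.4338 -0.1124  0.0984] min [ 0.4099 -0.1352  0.081 ] max [ 0.4573 -0.0878  0.1148]
iso 0.045 769 med [0.4223 0.1096 0.0484] min [0.3862 0.0808 0.0452] max [0.4578 0.1523 0.0602]
iso 0.08 154 med [0.4231 0.1171 0.0857] min [0.4043 0.1004 0.0819] max [0.442 0.135 0.09 ]
reader 0.045 404 med [ 0.5012 -0.442   0.0565] min [ 0.4551 -0.4807  0.0456] max [ 0.5473 -0.3881  0.0606]
```

View pics/iso.png

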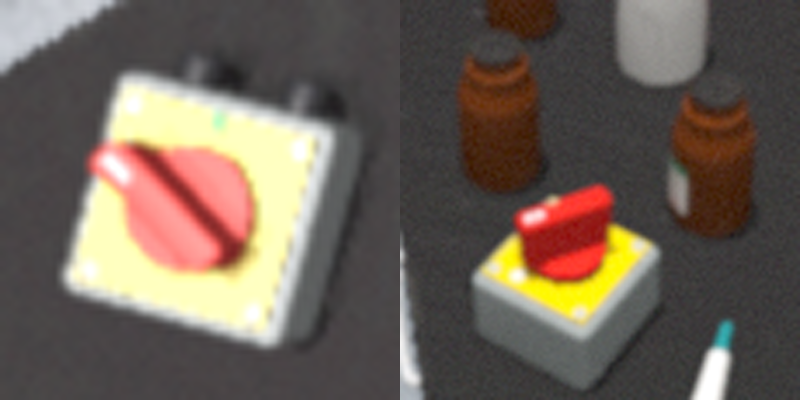

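The crop shows the bar running from its white-striped end at upper left to lower right, with the green mark at the top of the plate. I'll work out the axis and angles next.

```bash
cat >> h.py <<'E'
def handle(d,yaw=None):
    P=cloud(d);hsv=cv2.cvtColor(d["frame"],cv2.COLOR_RGB2HSV).astype(int);f=d["frame"].astype(int)
    w=np.zeros((400,640),bool);w[175:250,165:240]=1
    z=P[...,2]; q=w&(z>.080)&(z<.095); p=P[q][:,:2]
    (c,s,a)=cv2.minAreaRect((p*1000).astype(np.float32))
    e,v=np.linalg.eigh(np.cov(p.T)); ang=np.degrees(np.arctan2(v[1,1],v[0,1]))
    pl=w&(z>.044)&(z<.052)
    b=cv2.minAreaRect((P[pl][:,:2]*1000).astype(np.float32))
    return dict(c=c,s=s,mean=p.mean(0),ang=ang,box=b)
E
python3 - <<'E'
from h import *
d=np.load("top0.npy",allow_pickle=True).item();r=handle(d);print(r)
P=cloud(d);f=d["frame"].astype(int);w=np.zeros((400,640),bool);w[185:240,170:235]=1
red=w&(f[...,0]>150)&(f[...,1]<130)&(f[...,2]<130)
q=red&(P[...,2]>.05)&(P[...,2]<.066);p=P[q][:,:2];print("disc",len(p),cv2.minEnclosingCircle((p*1000).astype(np.float32)))
pl=w&(P[...,2]>.044)&(P[...,2]<.053)
hsv=cv2.cvtColor(d["frame"],cv2.COLOR_RGB2HSV).astype(int)
g=pl&(abs(hsv[...,0]-60)<22)&(hsv[...,1]>60);print("green mark",g.sum(),P[g].mean(0))
yel=w&(abs(hsv[...,0]-28)<8)&(hsv[...,1]>60);v,u=np.nonzero(yel)
b=cv2.minAreaRect(np.c_[u,v].astype(np.float32));print("yellow",b,ray(d,*b[0],.049))
# tube tops & rack
q=(P[...,2]>.1)&(P[...,2]<.13);q[:,:345]=0;q[:,405:]=0;q[230:]=0
n,l,s,c=cv2.connectedComponentsWithStats(q.astype(np.uint8))
for i in range(1,n):
    if s[i,4]>20: print("tube",P[l==i].mean(0))
# reader collar
q=np.zeros_like(w);q[135:200,425:490]=1;q&=(P[...,2]>.052)&(P[...,2]<.062);p=P[q][:,:2];print("collar",cv2.minEnclosingCircle((p*1000).astype(np.float32)))
# side view estimates
d=np.load("side0.npy",allow_pickle=True).item();P=cloud(d);f=d["frame"].astype(int);z=P[...,2]
for n,(a,b_,lo,hi) in dict(bottle=((200,245),(262,298),.084,.1),glass=((150,180),(300,360),.03,.04),bar=((270,320),(270,320),.08,.09)).items():
    w=np.zeros((400,640),bool);w[a[0]:a[1],b_[0]:b_[1]]=1
    w&=(z>lo)&(z<hi)
    if n=="glass": w&=(f[...,1]>f[...,0]+40)
    p=P[w];print(n,len(p),p.mean(0) if len(p) else 0, cv2.minAreaRect((p[:,:2]*1000).astype(np.float32)))
E
```

```text
{'c': (426.10491943359375, 79.45039367675781), 's': (116.18408966064453, 138.64161682128906), 'mean': array([0.42038063, 0.09293858]), 'ang': np.float64(72.66158360460965), 'box': ((421.84356689453125, 116.65841674804688), (72.86332702636719, 72.28138732910156), 73.62995147705078)}
disc 37 ((423.94573974609375, 114.0048828125), 22.50751304626465)
green mark 2 [0.44948724 0.10910677 0.04917408]
yellow ((198.93844604492188, 210.89231872558594), (29.469146728515625, 29.118324279785156), 15.255118370056152) [0.42310346 0.11723855 0.049     ]
tube [ 0.52502929 -0.23467652  0.12003572]
tube [ 0.44989968 -0.24185964  0.12022263]
collar ((502.0704345703125, -435.06976318359375), 48.67397689819336)
bottle 204 [ 0.52362675 -0.06604444  0.09327004] ((519.5086669921875, -54.204185485839844), (32.26237487792969, 161.46237182617188), 16.03874969482422)
glass 96 [ 0.5069391  -0.44869253  0.03615529] ((510.3951110839844, -435.39276123046875), (77.91632080078125, 49.804073333740234), 72.4481201171875)
bar 196 [0.42510655 0.12288504 0.08548449] ((424.9267883300781, 121.14717102050781), (50.10102844238281, 14.235618591308594), 41.657508850097656)
```

```bash
python3 -m handwheel '{"deltas":[[1,0,0,0,-1],[1,0,0,0,-1],[1,0,0,0,-1],[1,0,0,0,-1],[1,0,0,0,-1],[1,0,0,0,-1],[1,0,0,0,-1],[1,0,0,0,-1],[1,0,0,0,-1],[1,0,0,0,-1],[1,0,0,0,-1],[1,0,0,0,-1],[1,0,0,0,-1],[1,0,0,0,-1],[1,0,0,0,-1],[1,0,0,0,-1],[1,0,0,0,-1],[1,0,0,0,-1],[1,0,0,0,-1],[1,0,0,0,-1]]}'
cat > to.py <<'E'
import sys; from h import *
s=status.get_state(); M=rot(s["orientation"]); t=np.array([float(x) for x in sys.argv[1:4]])
yaw=np.degrees(np.arctan2(M[1,0],M[0,0]));print("t",s["clock"],"tcp",s["tcp_pos"].round(4),"yaw",yaw.round(2),"q",s["joint_pos"].round(2),"gap",s["finger_gap"],"F",s["wrist_force"].round(1),s["ft_torque"].round(2))
print("tool units",(M.T@(t-s["tcp_pos"])/.04).round(3))
if len(sys.argv)>4: print("roll units",-((float(sys.argv[4])-yaw+180)%360-180)/10)
E
python3 to.py .4235 .1185 .303 -138.2
```

```text
clock: 2.6
tcp_pos: [0.1948, -0.5407, 0.3033]
orientation: [0.0, -0.343, 0.939, 0.001]
wrist_force: [0.7, 0.2, 0.7]
finger_gap: 0.0852
grip_force: 0.0
t 2.6 tcp [ 0.1948 -0.5407  0.3033] yaw -139.86 q [-1.36  0.31  0.05  1.3   0.   -2.07] gap 0.08520206339359421 F [0.7 0.2 0.7] [-0.03 -0.05  0.05]
tool units [-14.995   8.913   0.026]
roll units -0.16569343223763439
```

```bash
python3 -m handwheel '{"deltas":[[1,-1,0.3,0,0],[1,-1,0.3,0,0],[1,-1,0.3,0,0],[1,-1,0.3,0,0],[1,-1,0.3,0,0],[1,-1,0.3,0,0],[1,-1,0.3,0,0],[1,-1,0.3,0,0],[1,-1,0.3,0,0],[1,-1,0.3,0,0],[1,-0.5,0.6,0,0],[1,-0.5,0.6,0,0],[1,-0.5,0.6,0,0],[1,-0.5,0.6,0,0],[1,-0.5,0.6,0,0],[1,-0.5,0.6,0,0],[1,-0.5,0.6,0,0],[1,-0.5,0.6,0,0],[1,-0.5,0.6,0,0],[1,-0.5,0.5,0,-0.16]]}'
python3 to.py .4235 .1185 .137 -138.3
```

```text
clock: 5.1
tcp_pos: [0.4274, 0.1177, 0.3036]
orientation: [-0.0, -0.354, 0.935, 0.0]
wrist_force: [0.3, -0.1, -0.3]
finger_gap: 0.0855
grip_force: 0.0
t 5.1 tcp [0.4274 0.1177 0.3036] yaw -138.53 q [ 0.09  0.06 -0.27  1.24 -0.   -0.64] gap 0.08552634197048732 F [ 0.3 -0.1 -0.3] [ 0.03  0.03 -0.02]
tool units [0.057 0.078 4.165]
roll units -0.022815996534259853
```

```bash
python3 -m handwheel '{"deltas":[[1,0.06,0.08,0.8,0],[1,0,0,0.8,0],[1,0,0,0.8,0],[1,0,0,0.8,0],[1,0,0,0.6,0],[1,0,0,0.36,0],[0,0,0,0,0],[-0.5,0,0,0,0],[-1,0,0,0,0],[-1,0,0,0,0],[-1,0,0,0,0],[-1,0,0,0,0],[-1,0,0,0,0]]}' 40
python3 to.py .4235 .1185 .137 -138.3
```

```text
clock: 6.72
tcp_pos: [0.4238, 0.1181, 0.1383]
orientation: [0.001, -0.354, 0.935, 0.001]
wrist_force: [-2.1, 3.0, 5.8]
finger_gap: 0.0121
grip_force: 41.1
t 6.725 tcp [0.4238 0.1181 0.1383] yaw -138.55 q [ 0.09  0.18 -0.56  0.83  0.   -0.64] gap 0.012078764526818171 F [-2.1  3.   5.8] [0.58 0.49 0.04]
tool units [-0.     0.013  0.032]
roll units -0.02502942079976265
```

```bash
python3 -m handwheel '{"deltas":[[-1,0,0,0,0.5],[-1,0,0,0,0.5],[-1,0,0,0,0.5],[-1,0,0,0,0.5],[-1,0,0,0,0.5],[-1,0,0,0,0.5],[-1,0,0,0,0.5],[-1,0,0,0,0.5],[-1,0,0,0,0.5],[-1,0,0,0,0.5],[-1,0,0,0,0.5],[-1,0,0,0,0.2],[-1,0,0,0,0]]}' 40
python3 to.py .4235 .1185 .137 163.6
```

```text
clock: 8.35
tcp_pos: [0.4238, 0.1182, 0.1383]
orientation: [0.0, 0.135, 0.991, 0.001]
wrist_force: [-2.6, 3.8, 5.5]
finger_gap: 0.0122
grip_force: 41.2
t 8.35 tcp [0.4238 0.1182 0.1383] yaw 164.43 q [ 0.09  0.18 -0.56  0.83  0.    0.36] gap 0.012240255674792222 F [-2.6  3.8  5.5] [ 0.63  0.56 -0.05]
tool units [0.008 0.006 0.032]
roll units 0.08347282262576243
```

```bash
python3 -m handwheel '{"deltas":[[-1,0,0,0,0.1],[-1,0,0,0,0.1],[-1,0,0,0,0]]}'; python3 to.py 0 0 0;python3 -m handwheel '{"deltas":[[-1,0,0,0,0.1],[-1,0,0,0,0.1],[-1,0,0,0,0]]}'; python3 to.py 0 0 0
```

```text
clock: 8.72
tcp_pos: [0.4238, 0.1182, 0.1383]
orientation: [0.0, 0.152, 0.988, 0.001]
wrist_force: [-2.9, 2.6, 5.7]
finger_gap: 0.0125
grip_force: 41.4
t 8.725 tcp [0.4238 0.1182 0.1383] yaw 162.49 q [ 0.09  0.18 -0.56  0.83  0.    0.39] gap 0.012452555291910479 F [-2.9  2.6  5.7] [0.5  0.58 0.32]
tool units [ 9.214 -6.011  3.448]
clock: 9.1
tcp_pos: [0.4237, 0.1182, 0.1383]
orientation: [0.0, 0.169, 0.986, 0.001]
wrist_force: [-2.7, 2.4, 5.1]
finger_gap: 0.012
grip_force: 47.4
t 9.1 tcp [0.4237 0.1182 0.1383] yaw 160.57 q [ 0.09  0.18 -0.56  0.83  0.    0.43] gap 0.011993418401701938 F [-2.7  2.4  5.1] [0.53 0.59 0.93]
tool units [ 9.007 -6.316  3.449]
```

The torque climbs at the stop, at the expected bar direction of about -16.5°. I'll release and lift.

```bash
python3 -m handwheel '{"deltas":[[1,0,0,0,0],[1,0,0,0,0],[1,0,0,0,0],[1,0,0,0,0],[1,0,0,0,0],[1,0,0,-0.5,0],[1,0,0,-0.9,0],[1,0,0,-0.9,0],[1,0,0,-0.9,0],[1,0,0,-0.9,0],[1,0,0,0,0]]}'; python3 to.py .535 -.1217 .30 180
python3 - <<'E'
from h import *
d=cam("side");P=cloud(d);z=P[...,2];w=np.zeros((400,640),bool);w[265:320,265:325]=1;w&=(z>.08)&(z<.09)
f=d["frame"].astype(int);w&=(f[...,0]>120)&(f[...,1]<110)
print(w.sum(),cv2.minAreaRect((P[w][:,:2]*1000).astype(np.float32)))
cv2.imwrite("pics/side1.png",d["frame"][...,::-1])
E
```

```text
clock: 10.48
tcp_pos: [0.4254, 0.1176, 0.3042]
orientation: [0.003, 0.17, 0.985, 0.001]
wrist_force: [1.0, 0.1, 0.2]
finger_gap: 0.0851
grip_force: 0.0
t 10.475 tcp [0.4254 0.1176 0.3042] yaw 160.41 q [ 0.09  0.05 -0.28  1.24 -0.    0.43] gap 0.08513276308837521 F [1.  0.1 0.2] [-0.03  0.06  0.05]
tool units [-4.587 -4.717  0.119]
roll units -1.958889101741994
161 ((425.59332275390625, 120.164794921875), (12.938883781433105, 49.857566833496094), 71.892578125)
```

View pics/side1.png

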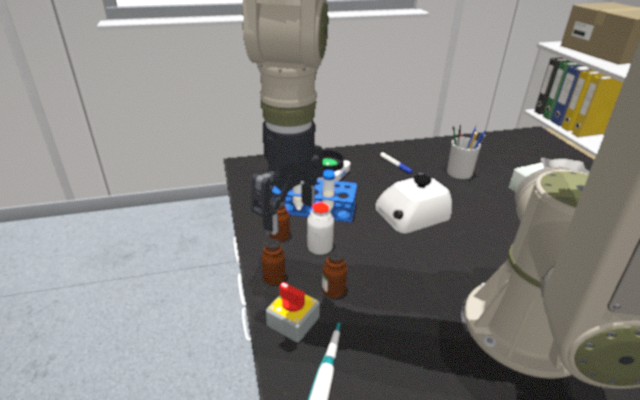

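The handle turned 59.8° (41.7° to -18.1°) and reads on. In the picture, bottle and rack are undisturbed at (281,222) and (320,195). Next is the bottle.

```bash
python3 -m handwheel '{"deltas":[[1,0,0,0,-0.98],[1,0,0,0,-0.98],[1,-0.45,-0.99,0,0],[1,-0.45,-1,0,0],[1,-0.46,-1,0,0],[1,-0.46,-1,0,0],[1,-0.46,-1,0,0],[1,-0.46,-0.99,0,0],[1,0,0,0,0],[1,0,0,0,0]]}'; python3 to.py .535 -.1217 .112 180
```

```text
clock: 11.78
tcp_pos: [0.5328, -0.1213, 0.3001]
orientation: [-0.001, 0.0, 1.0, 0.001]
wrist_force: [-0.4, -0.0, -0.1]
finger_gap: 0.0854
grip_force: 0.0
t 11.775 tcp [ 0.5328 -0.1213  0.3001] yaw 179.99 q [-0.37  0.26 -0.03  1.28  0.   -0.37] gap 0.08543421463775581 F [-0.4 -0.  -0.1] [-0.01 -0.    0.  ]
tool units [-0.069 -0.015  4.701]
roll units -0.0010526624346681502
```

```bash
python3 -m handwheel '{"deltas":[[1,-0.06,0,0.8,0],[1,0,0,0.8,0],[1,0,0,0.8,0],[1,0,0,0.8,0],[1,0,0,0.7,0],[1,0,0,0.5,0],[1,0,0,0.3,0],[1,0,0,0,0],[0.5,0,0,0,0],[0.2,0,0,0,0],[0,0,0,0,0],[-0.5,0,0,0,0],[-1,0,0,0,0],[-1,0,0,0,0],[-1,0,0,0,0],[-1,0,0,0,0]]}' 30; python3 to.py .535 -.1217 .29 180
```

```text
clock: 13.78
tcp_pos: [0.5366, -0.1219, 0.1145]
orientation: [0.001, -0.0, 1.0, -0.0]
wrist_force: [-1.0, 2.2, 6.1]
finger_gap: 0.0473
grip_force: 30.6
t 13.775 tcp [ 0.5366 -0.1219  0.1145] yaw -179.98 q [-0.37  0.4  -0.33  0.85  0.   -0.37] gap 0.04731391201929204 F [-1.   2.2  6.1] [ 0.21  0.14 -0.06]
tool units [ 3.200e-02  3.000e-03 -4.387e+00]
roll units 0.0015399979244762108
```

```bash
python3 -m handwheel '{"deltas":[[-1,0,0,-0.2,0],[-1,0,0,-0.5,0],[-1,0,0,-0.7,0],[-1,0,0,-0.7,0],[-1,0,0,-0.7,0],[-1,0,0,-0.7,0],[-1,0,0,-0.6,0],[-1,0,0,-0.3,0],[-1,0,0,0,0]]}'; python3 to.py .5024 -.4351 .29 180
python3 - <<'E'
from h import *
for n in("top","side"):
    d=cam(n);P=cloud(d);np.save(n+"1.npy",d,allow_pickle=True)
    hsv=cv2.cvtColor(d["frame"],cv2.COLOR_RGB2HSV).astype(int);H,S,V=hsv[...,0],hsv[...,1],hsv[...,2]
    m=((H<14)|(H>172))&(S>90)&(V>25)&(V<150)&(P[...,2]>.165)&(P[...,2]<.30)&(abs(P[...,0]-.535)<.06)&(abs(P[...,1]+.122)<.06)
    p=P[m];print(n,len(p));
    if len(p)>10: print(np.percentile(p,[2,50,98],axis=0).round(4))
    cv2.imwrite(f"pics/{n}2.png",d["frame"][...,::-1])
E
```

```text
clock: 14.9
tcp_pos: [0.5362, -0.1219, 0.29]
orientation: [0.001, -0.0, 1.0, -0.0]
wrist_force: [-0.5, 0.7, -1.0]
finger_gap: 0.0474
grip_force: 31.0
t 14.9 tcp [ 0.5362 -0.1219  0.29  ] yaw -179.99 q [-0.37  0.27 -0.05  1.25 -0.   -0.37] gap 0.04743337027007689 F [-0.5  0.7 -1. ] [-0.03 -0.   -0.01]
tool units [ 8.460e-01 -7.829e+00  4.000e-03]
roll units 0.0006489115766953546
top 38
[[ 0.5119 -0.1335  0.182 ]
 [ 0.5128 -0.1264  0.2097]
 [ 0.5149 -0.116   0.234 ]]
side 477
[[ 0.5136 -0.1245  0.1796]
 [ 0.5232 -0.105   0.2072]
 [ 0.553  -0.096   0.2621]]
```

View pics/side2.png

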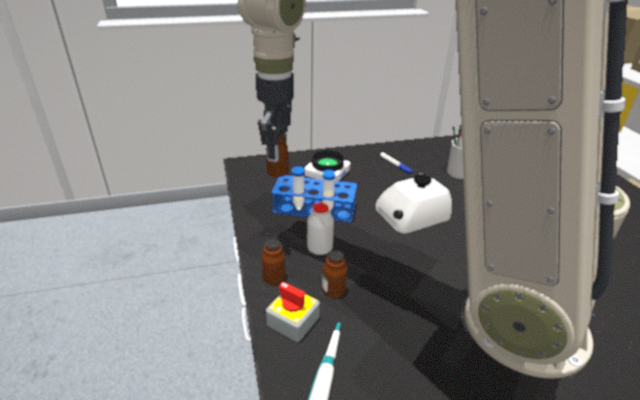

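The bottle is held upright at (277,155) in the side view, and the cameras put it on the tool's centre line. I'll carry it over the rack.

```bash
python3 -m handwheel '{"deltas":[[-1,0.03,-0.3,0,0],[-1,0.06,-0.6,0,0],[-1,0.08,-0.7,0,0],[-1,0.08,-0.7,0,0],[-1,0.08,-0.7,0,0],[-1,0.08,-0.7,0,0],[-1,0.08,-0.7,0,0],[-1,0.08,-0.7,0,0],[-1,0.08,-0.7,0,0],[-1,0.08,-0.7,0,0],[-1,0.06,-0.7,0,0],[-1,0.04,-0.4,0,0],[-1,0,-0.23,0,0],[-1,0,0,0,0],[-1,0,0,0,0]]}'; python3 to.py .503 -.4351 .18 180
python3 - <<'E'
from h import *
for n in("top","side"):
    d=cam(n);P=cloud(d)
    hsv=cv2.cvtColor(d["frame"],cv2.COLOR_RGB2HSV).astype(int);H,S,V=hsv[...,0],hsv[...,1],hsv[...,2]
    m=((H<14)|(H>172))&(S>90)&(V>25)&(V<150)&(P[...,2]>.165)&(P[...,2]<.30)&(abs(P[...,0]-.5)<.06)&(abs(P[...,1]+.435)<.06)
    p=P[m];print(n,len(p));
    if len(p)>10: print(np.percentile(p,[2,50,98],axis=0).round(4))
    f=d["frame"].astype(int);z=P[...,2]
    m=(f[...,1]>f[...,0]+40)&(f[...,1]>f[...,2]+20)&(abs(z-.036)<.01)&(abs(P[...,1]+.435)<.05)
    p=P[m];print("glass",len(p),cv2.minEnclosingCircle((p[:,:2]*1000).astype(np.float32)) if len(p) else 0)
    m=(z>.052)&(z<.062)&(np.hypot(P[...,0]-.503,P[...,1]+.435)<.065);p=P[m]
    print("collar",len(p),cv2.minEnclosingCircle((p[:,:2]*1000).astype(np.float32)) if len(p) else 0)
    cv2.imwrite(f"pics/{n}3.png",cv2.resize(d["frame"][100:240,250:500,::-1],(750,420)))
E
```

```text
clock: 16.88
tcp_pos: [0.503, -0.4342, 0.2896]
orientation: [-0.0, -0.001, 1.0, 0.0]
wrist_force: [0.1, 0.5, -1.1]
finger_gap: 0.0472
grip_force: 31.1
t 16.875 tcp [ 0.503  -0.4342  0.2896] yaw -179.94 q [-0.83  0.5   0.29  1.36  0.   -0.83] gap 0.047232224199476036 F [ 0.1  0.5 -1.1] [ 0.04 -0.03 -0.01]
tool units [ 1.000e-03 -2.500e-02  2.739e+00]
roll units 0.0059522464598330774
top 207
[[ 0.4795 -0.4417  0.1869]
 [ 0.4853 -0.4227  0.2342]
 [ 0.492  -0.4064  0.2854]]
glass 450 ((502.65777587890625, -435.0028991699219), 27.844120025634766)
collar 227 ((501.3525085449219, -435.03582763671875), 48.16316604614258)
side 235
[[ 0.482  -0.4292  0.1826]
 [ 0.4918 -0.4141  0.2073]
 [ 0.5171 -0.407   0.2616]]
glass 82 ((507.46624755859375, -447.4151611328125), 26.815460205078125)
collar 176 ((504.5128479003906, -433.3389892578125), 52.46796417236328)
```

View pics/side3.png

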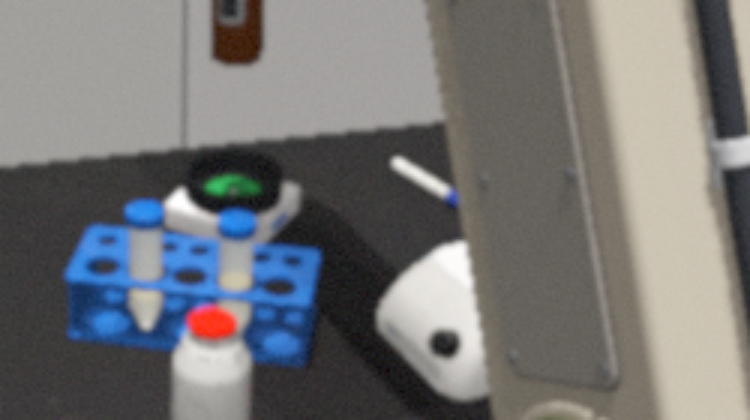

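The bottle hangs above the collar at (238,30) in the crop, with rack, tubes and white bottle undisturbed. I'll lower it in two stages.

```bash
python3 -m handwheel '{"deltas":[[-1,0,-0.02,0.2,0],[-1,0,0,0.4,0],[-1,0,0,0.5,0],[-1,0,0,0.5,0],[-1,0,0,0.4,0],[-1,0,0,0.3,0],[-1,0,0,0.2,0],[-1,0,0,0.1,0],[-1,0,0,0,0],[-1,0,0,0,0]]}'; python3 to.py .503 -.4351 .1615 180
```

```text
clock: 18.23
tcp_pos: [0.5031, -0.436, 0.1862]
orientation: [0.0, -0.0, 1.0, -0.0]
wrist_force: [0.3, 0.6, -0.5]
finger_gap: 0.0472
grip_force: 31.1
t 18.225 tcp [ 0.5031 -0.436   0.1862] yaw -179.99 q [-0.83  0.54  0.1   1.13 -0.   -0.83] gap 0.04716196200376542 F [ 0.3  0.6 -0.5] [ 0.   -0.    0.02]
tool units [0.002 0.023 0.616]
roll units 0.0012226212368773304
```

Run:
```python
from h import *
for n in("top","side"):
    d=cam(n);P=cloud(d)
    hsv=cv2.cvtColor(d["frame"],cv2.COLOR_RGB2HSV).astype(int);H,S,V=hsv[...,0],hsv[...,1],hsv[...,2]
    m=((H<14)|(H>172))&(S>90)&(V>25)&(V<150)&(P[...,2]>.05)&(P[...,2]<.20)&(abs(P[...,0]-.5)<.04)&(abs(P[...,1]+.435)<.04)
    p=P[m];print(n,len(p),np.percentile(p,[2,50,98],axis=0).round(4) if len(p)>10 else 0)
    if n=="side": cv2.imwrite("pics/side4.png",cv2.resize(d["frame"][110:230,250:390,::-1],(700,600),interpolation=cv2.INTER_CUBIC))
```

```text
top 119 [[ 0.4796 -0.4419  0.0896]
 [ 0.4854 -0.4241  0.1337]
 [ 0.4916 -0.4095  0.1585]]
side 238 [[ 0.4815 -0.4328  0.0742]
 [ 0.4921 -0.4175  0.1   ]
 [ 0.5214 -0.409   0.1575]]
```

View pics/side4.png

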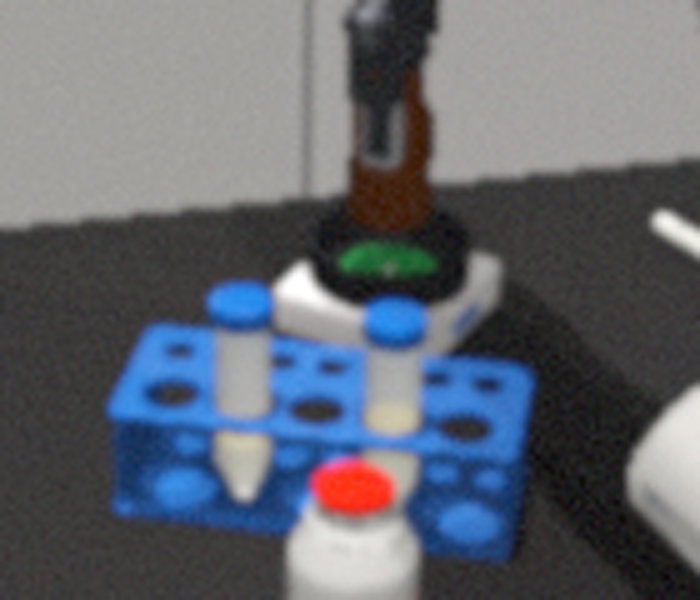

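The bottle base sits just above the rim at (390,220), centred over the glass at (388,262). Only the last 25 mm remain.

```bash
python3 -m handwheel '{"deltas":[[-1,0,0.02,0.15,0],[-1,0,0,0.15,0],[-1,0,0,0.15,0],[-1,0,0,0.1,0],[-1,0,0,0.06,0],[-1,0,0,0,0],[-1,0,0,0,0],[-1,0,0,0,0],[-1,0,0,0,0],[-1,0,0,0,0]]}'; python3 to.py .503 -.4351 .1615 180
python3 - <<'E'
from h import *
for n in("top","side"):
    d=cam(n);P=cloud(d)
    hsv=cv2.cvtColor(d["frame"],cv2.COLOR_RGB2HSV).astype(int);H,S,V=hsv[...,0],hsv[...,1],hsv[...,2]
    m=((H<14)|(H>172))&(S>90)&(V>25)&(V<150)&(P[...,2]>.05)&(P[...,2]<.20)&(abs(P[...,0]-.5)<.04)&(abs(P[...,1]+.435)<.04)
    p=P[m];print(n,len(p),np.percentile(p,[2,50,98],axis=0).round(4) if len(p)>10 else 0)
    if n=="side": cv2.imwrite("pics/side5.png",cv2.resize(d["frame"][110:230,250:390,::-1],(700,600),interpolation=cv2.INTER_CUBIC))
E
```

```text
clock: 19.58
tcp_pos: [0.5029, -0.435, 0.1612]
orientation: [0.0, -0.0, 1.0, -0.0]
wrist_force: [-0.4, -0.5, -0.9]
finger_gap: 0.0471
grip_force: 31.1
t 19.575 tcp [ 0.5029 -0.435   0.1612] yaw -179.98 q [-0.83  0.55  0.06  1.08 -0.   -0.83] gap 0.047079653011932614 F [-0.4 -0.5 -0.9] [ 0.01 -0.02 -0.02]
tool units [-0.003 -0.004 -0.007]
roll units 0.0015189835955652597
top 102 [[ 0.4802 -0.4398  0.0667]
 [ 0.4852 -0.4224  0.1105]
 [ 0.4913 -0.4123  0.1436]]
side 223 [[ 0.4808 -0.433   0.0546]
 [ 0.4915 -0.4177  0.0777]
 [ 0.5259 -0.4077  0.1327]]
```

View pics/side5.png

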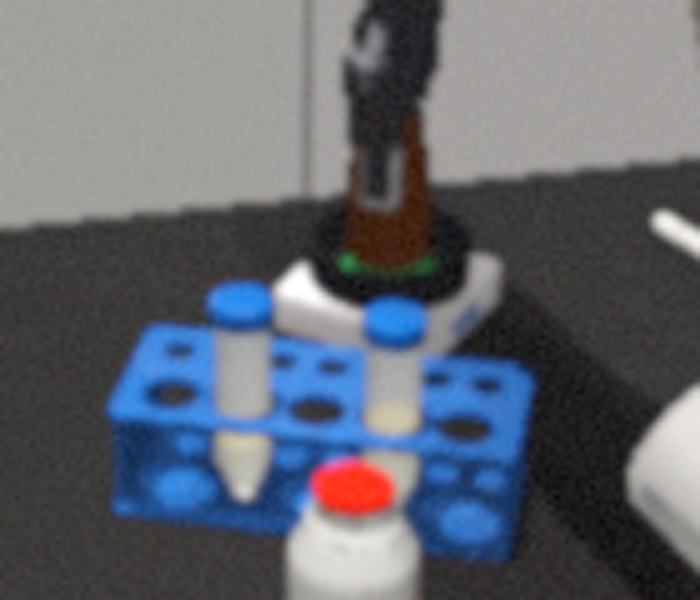

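The base at (390,265) is inside the collar, with green glass showing evenly at (347,262) and (425,265). It is centred about 10.7 mm above the glass with no contact force, so I'm handing in.

```bash
python3 -c "
from workcell import hand_in
print(hand_in())"
```

```text
the job is handed in; nothing more can be done
None
```

I turned the isolator fully on, carried the brown bottle over the rack, and handed the job in at about 20 s with the bottle still gripped, centred in the reader's collar about 11 mm above the glass; no verdict came back.

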